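# Nudge the drill template onto the jig's pins

## Robot

A 7-joint arm with a two-finger parallel gripper is mounted at the origin on the work surface. World frame = base frame: x ahead of the robot, y to its left, z up, the work surface at z = 0. Lengths are in m, angles in rad, forces in N, time in s.
With the tool pointing down it reaches from about 0.4 to 0.85 m from the base axis. Payload 4.5 kg.
Tool frame: the origin (TCP) lies at the very end of the fingers, on their centre line; the grasp point (between the pads) lies 19 mm behind it (r.grip_point_offset is the distance from the TCP to the grasp point, in m); z points along the fingers, y is the line along which they close (so a half turn about z gives the same grasp; the last joint's range is limited). The gripper opens to 88 mm and grips with 3 to 60 N. Pads are 18 mm wide; open, the fingers measure 123 mm over their backs; the gripper's body (75 mm by 187 mm) begins 45 mm behind the grasp point.
Start: joints at [1.349, 0.689, -0.195, 1.565, 0.157, 0.902, -0.215], TCP at [0.158, -0.605, 0.208] pointing down, gripper open.
Joint ranges: [-3.01, 3.01], [-0.46, 2.08], [-1.47, 1.51], [0.13, 2.56], [-1, 4.14], [0.04, 2.09], [-2.66, 2.66]. Speed limits (rad/s): [2.57, 2.57, 3.14, 3.14, 3.14, 3.14, 3.14].

## Interface

Orientations are given as a unit quaternion [x, y, z, w].
In Python, from plant import r gives the robot as it stands.
- The arm moves only by the tool carry_out, never from a script. Its argument "rows" is a list of rows, each a list of 3 entries, a list of its own where there are three numbers: the shift along the tool's x, y, z in cm, then the turn, a rotation vector about the tool's x, y, z in degrees, then the closure, from 0 (fully open) to 1 (shut). A call has 1 to 12 rows; each row is the pose to reach, as a shift and turn from the pose commanded when the call began, along the tool's axes at that moment; what a row does not reach only later rows make up. A row lasts 1/10 s, in which the tool goes at most 50 mm and 8.59 degrees, less where a joint would pass 70% of its speed; a pose out of reach is approached as far as the arm can. A call with a gripper value outside its range is refused whole. The fingers move at their own pace and stop on an object; "newtons" is the grip in N (left out, the last holds). Time passes only in rows, so rows that repeat a pose let the fingers close. It gives the time, the measured TCP pose, the force, the opening and the grip force at its end, in the units of the state.
- r.get_state(): the state, without advancing time (a new reading comes with each control period).
- r.snapshot(name): name is "scene" or "top" or "wrist"; returns a dict with "image" (420x560x3 uint8, red, green, blue), "fx", "fy", "cx", "cy" (pixels), "pose" (4x4, takes a point from camera to world coordinates). Camera axes: x right, y up, looking along -z (the intrinsics and any distortion apply to the point x, -y, -z); pixel columns grow to the right and rows downward; lengths in m; the calibration is good to about 2 mm. A picture is of the moment at which its call begins. There is no depth.
- r.finish_job(): hands the job in; it is judged then, once.
The state is a dict: "clock": time; "q": joint angles; "qd": joint speeds; "joint_torque": joint torques, N m; "tool_pos": TCP position; "eef_rot": TCP orientation; "contact_force": force on the tool from outside, world axes, zero at the start; "moment": the same for the moment, N m; "opening": opening from 0.0 (shut) to 1.0 (fully open); "finger_force": force on a finger pad.
Only numpy, scipy, OpenCV 4.12 (cv2) and the standard library are available. Lean on these libraries where they do the work, as an engineer would, in place of code of your own. Each camera call takes 0.05 s, during which the arm holds its last target. There are 200 camera calls.

## Task

The aluminium drill template is lying askew on the drilling jig, propped up on the tips of the two locating pins. Push it with your fingertips, nudging it toward its place (the wooden fence behind it may serve as a guide), until both its holes drop over the two pins and it lies flat on the jig's deck. Only push it, never lift or tip it up; do not disturb the things around the jig, and finish with the hand clear.

Things in the scene. Friction and masses are not known exactly. Their poses are not given: they have to be found in the camera images.
- jig: Drilling jig, screwed to the bench: plywood deck 200 (x) x 340 (y) x 18 mm; origin at the centre of its underside, on the bench; z up, deck top at z = 18 mm. A dark wooden fence runs along y over the whole length on the far (+x) side: face toward the robot at x = +70 mm, top at z = 42 mm, 24 mm thick. Two steel pins stand on the deck at x = +33, y = -60 and +60 mm.
- template: Loose aluminium drill template, plate 120 (x) x 220 (y) x 10 mm, 0.45 to 0.95 kg; origin at the centre of its underside, z up. It starts with its far part on the pin tips and its near edge on the deck (slope about 5 degrees), 18 to 45 mm to the jig's -y side of its place, up to 18 mm off the fence, turned up to 0.08 rad. Seated: flat, origin at x = +9, y = 0, z = +18 mm of the jig.
- pin_right (a point): top of the jig's pin at y = -60 mm (the robot's right), 26 mm above the bench. Both pins are 11 mm in diameter and stand 8 mm above the deck; their upper 3 mm taper to a 5 mm tip
- pin_left (a point): top of the jig's pin at y = +60 mm (the robot's left), 26 mm above the bench
- hole_right (a point): centre of the template's through hole at x = +24, y = -60 mm of the template, at its underside. Both holes are 14 mm in diameter (1.5 mm play all round a pin)
- hole_left (a point): centre of the template's through hole at x = +24, y = +60 mm of the template, at its underside. Three brass guide bushes, 18 mm across and 4 mm tall, stand on the template's top at x = -18 mm, y = -45, 0 and +45 mm
- spindle: turned wooden spindle standing on the bench near the jig's left (+y) end, 52 mm across the foot, 115 mm tall; origin at the centre of its foot; leave it alone
- gouge: turning gouge lying on the bench to the right, 365 mm long, handle about 30 mm thick; origin on the bench under the end of the handle's brass ferrule; leave it alone
- jar: amber glass jar, 68 mm across, 90 mm tall, standing to the left; origin at the centre of its underside; leave it alone
- bowl: turned wooden bowl, 120 mm across, 50 mm tall, standing near the robot on its left; origin at the centre of its underside; leave it alone

How it is judged:
By the outcome, as a careful person would: the job done as asked, in the order asked, and still so for the second after the job is handed in, with the robot touching nothing.
It also fails if it takes over 64 s, if anything falls off the work surface, if the arm or the gripper's body presses on something with over 40 N, if the wrist force passes 120 N, or if a joint passes its speed limit or range.

## Working session

There is one attempt and no reset: what is moved stays moved. The work goes in short steps, Python scripts to look and compute and a tool call to move; the robot and the scene stay as the last step left them, time stands still between calls to the robot, and variables do not carry over. Pictures are saved under pics/ and viewed, at most 10 in all, crops included, and the job is handed in when it is done.

Besides the shell and the picture viewer there is one more tool, called after ">>>" by a JSON object that holds its "method" and its "body", one argument or row to a line. carry_out: Moves the arm, as the interface text tells. Its arguments: {"type":"object","properties":{"rows":{"type":"array"},"newtons":{"type":"number"}},"required":["rows"]}

```bash
mkdir -p pics; ls; cat > h.py <<'E'
import numpy as np, cv2
from plant import r
def snap(n,f=None):
    s=r.snapshot(n)
    if f: cv2.imwrite('pics/'+f,np.ascontiguousarray(s['image'][:,:,::-1]))
    return s
def ray(s,u,v):
    P=np.array(s['pose']); d=P[:3,:3]@np.array([(u-s['cx'])/s['fx'],-(v-s['cy'])/s['fy'],-1.0]); return P[:3,3],d
def onz(s,u,v,z):
    o,d=ray(s,u,v); return o+d*(z-o[2])/d[2]
def proj(s,p):
    P=np.array(s['pose']); c=P[:3,:3].T@(np.array(p)-P[:3,3]); return s['cx']+s['fx']*c[0]/-c[2], s['cy']-s['fy']*c[1]/-c[2]
E
python3 - <<'E'
from h import *
import pickle
for n in('top','scene'):
    s=snap(n,n+'1.png'); print(n,[k for k in s],s['fx'],s['cx'],s['cy'],np.round(s['pose'],3).tolist()); pickle.dump(s,open(n+'.pkl','wb'))
print(r.get_state())
E
```

```text
pics
top ['image', 'fx', 'fy', 'cx', 'cy', 'pose'] 493.5911308246127 277.44499063282194 201.4951600784258 [[0.052, 0.978, -0.202, 0.169], [-0.999, 0.051, -0.009, -0.018], [0.001, 0.203, 0.979, 1.469], [0.0, 0.0, 0.0, 1.0]]
scene ['image', 'fx', 'fy', 'cx', 'cy', 'pose'] 509.64623475036984 274.5702363852408 214.79363810257883 [[-0.23, -0.826, 0.515, 1.336], [0.973, -0.194, 0.123, 0.186], [-0.002, 0.53, 0.848, 1.487], [0.0, 0.0, 0.0, 1.0]]
{'clock': 0.1, 'q': array([ 1.3487898 ,  0.68987925, -0.19451901,  1.56624028,  0.15728034,
        0.90248989, -0.21508442]), 'qd': array([ 8.05612068e-04,  1.20235888e-04, -1.67267228e-04, -1.55810445e-03,
        5.40259849e-04, -6.45435580e-06, -1.01103678e-03]), 'joint_torque': array([-3.51135932e-03, -5.28499782e+01, -1.27171140e+00, -1.53838009e+01,
       -5.26316219e-02,  1.94940585e-03,  4.03895729e-05]), 'tool_pos': array([ 0.15794463, -0.60407772,  0.20750319]), 'eef_rot': array([ 9.91826161e-01,  1.27593897e-01, -1.55871430e-04, -7.99188410e-04]), 'contact_force': array([ 1.08446467, -0.03719848, -0.01339875]), 'moment': array([-0.00951204, -0.05279672, -0.06168042]), 'finger_force': 0.0, 'opening': 0.9989921118307526}
```

View pics/top1.png

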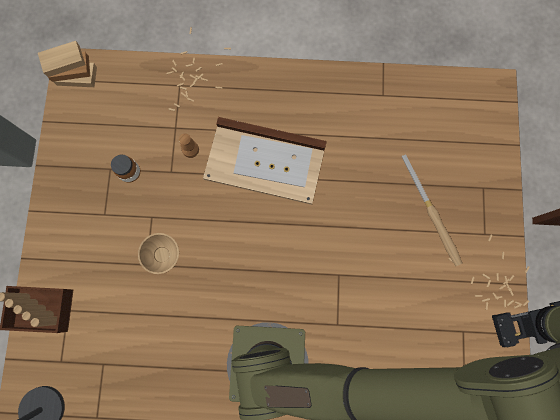

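View pics/scene1.png

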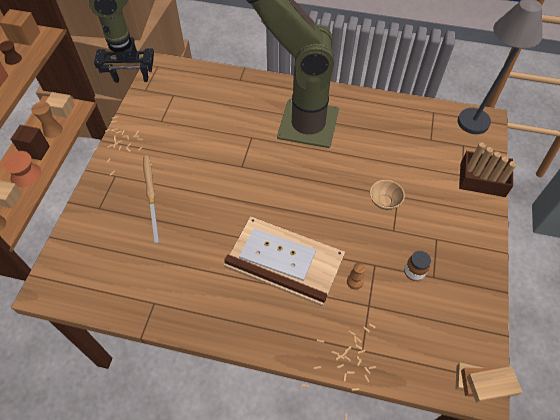

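The top view shows the jig at about (204..326, 118..203), with the plate at (233..312, 136..187), its bushes near (257,163), (272,166), (286,169), and its holes near (255,148), (294,156). The jar, spindle and bowl are on the left and the gouge is on the right.

```bash
python3 - <<'E'
from h import *
import pickle
s=pickle.load(open('top.pkl','rb'))
for n,u,v,z in [('deckNL',204,179,.018),('deckNR',312,203,.018),('fenFL',219,118,.042),('fenFR',326,142,.042),('fenNR',323,149,.042),('fenNL',217,125,.042),('b1',257,162.5,.036),('b2',272,166,.036),('b3',286.5,168.5,.036),('hL',255,148.5,.035),('hR',294,156,.035),('spindle',188,155,0),('spT',185,138,.115)]:
    print(n,np.round(onz(s,u,v,z),3))
E
```

```text
deckNL [0.526 0.222 0.018]
deckNR [ 0.469 -0.108  0.018]
fenFL [0.715 0.188 0.042]
fenFR [ 0.655 -0.142  0.042]
fenNR [ 0.632 -0.133  0.042]
fenNL [0.692 0.192 0.042]
b1 [0.581 0.063 0.036]
b2 [0.573 0.018 0.036]
b3 [ 0.567 -0.026  0.036]
hL [0.625 0.072 0.035]
hR [ 0.608 -0.047  0.035]
spindle [0.605 0.28  0.   ]
spT [0.621 0.27  0.115]
```

```bash
cat >> h.py <<'E'
from scipy.spatial.transform import Rotation as R
def go(p,yaw,st=None):
    "cm shift and deg rotvec in tool axes to reach p with tool down, tool x at world yaw"
    st=st or r.get_state(); Q=R.from_quat(st['eef_rot'])
    x=np.array([np.cos(yaw),np.sin(yaw),0]); z=np.array([0,0,-1.]); T=R.from_matrix(np.c_[x,np.cross(z,x),z])
    print('shift cm',np.round(Q.inv().apply(np.array(p)-st['tool_pos'])*100,2),'turn',np.round((Q.inv()*T).as_rotvec(degrees=True),1))
E
python3 -c "
from h import *
go([.508,.03,.16],-.172)"
```

```text
shift cm [ 49.91 -52.48   4.83] turn [-0.1  0.  24.5]
```

>>> {"method": "carry_out", "body": {
  "rows": [
    [[50,-52.5,4.8],[0,0,24.5],0.3],
    [[50,-52.5,4.8],[0,0,24.5],0.3],
    [[50,-52.5,4.8],[0,0,24.5],0.3],
    [[50,-52.5,4.8],[0,0,24.5],0.3],
    [[50,-52.5,4.8],[0,0,24.5],0.3],
    [[50,-52.5,4.8],[0,0,24.5],0.3],
    [[50,-52.5,4.8],[0,0,24.5],0.3],
    [[50,-52.5,4.8],[0,0,24.5],0.3],
    [[50,-52.5,4.8],[0,0,24.5],0.3],
    [[50,-52.5,4.8],[0,0,24.5],0.3],
    [[50,-52.5,4.8],[0,0,24.5],0.3],
    [[50,-52.5,4.8],[0,0,24.5],0.3]
  ]
}}

```text
clock: 1.3
tool_pos: [0.4485, -0.0788, 0.1683]
eef_rot: [0.996, -0.086, -0.0, 0.0]
contact_force: [1.2, -0.7, -0.2]
opening: 0.7
finger_force: 0.0
```

```bash
python3 -c "
from h import *
go([.508,.03,.16],-.172);print(r.get_state()['q'].round(2))"
```

```text
shift cm [  4.   -11.74   0.83] turn [0. 0. 0.]
[ 0.05  0.54  0.04  2.11 -0.04  0.49 -1.62]
```

>>> {"method": "carry_out", "body": {
  "rows": [
    [[4,-11.7,0.8],[0,0,0],0.3],
    [[4,-11.7,0.8],[0,0,0],0.3],
    [[4,-11.7,0.8],[0,0,0],0.3],
    [[4,-11.7,0.8],[0,0,0],0.3],
    [[4,-11.7,0.8],[0,0,0],0.3]
  ]
}}

```text
clock: 1.8
tool_pos: [0.5067, 0.0273, 0.1602]
eef_rot: [0.996, -0.085, -0.001, 0.0]
contact_force: [-0.1, -0.8, 0.1]
opening: 0.704
finger_force: 0.0
```

```bash
python3 -c "
from h import *
import pickle
print(r.get_state()['tool_pos'])
s=snap('wrist','w1.png');pickle.dump(s,open('w1.pkl','wb'));print(s['fx'],np.round(s['pose'],3))"
```

```text
[0.50666982 0.02734707 0.16021989]
359.78041645257184 [[-0.172  0.934  0.314  0.588]
 [-0.985 -0.163 -0.054  0.015]
 [ 0.001 -0.319  0.948  0.336]
 [ 0.     0.     0.     1.   ]]
```

View pics/w1.png

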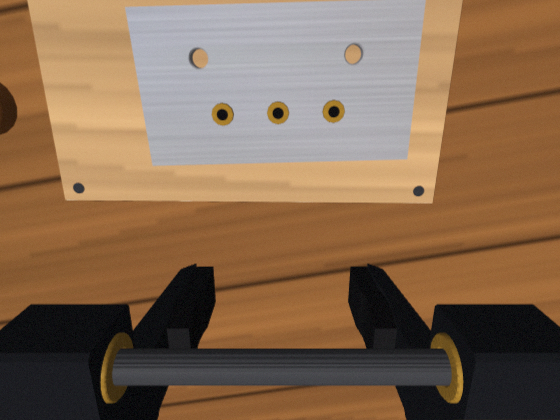

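The wrist view shows the plate's near edge from (152,165) to (408,158), holes at (200,58) and (353,54), and bushes at (222,114), (278,112) and (333,111). The deck's near corners are at (66,200) and (433,203).

```bash
python3 - <<'E'
from h import *
import pickle
s=pickle.load(open('w1.pkl','rb'))
L=onz(s,66,200,.018)[:2];Rr=onz(s,433,203,.018)[:2]
ey=(L-Rr);print('len',np.hypot(*ey));ey/=np.hypot(*ey);ex=np.array([ey[1],-ey[0]]);c=(L+Rr)/2+.1*ex
print('jig',c,'yaw',np.arctan2(ex[1],ex[0]))
for n,u,v,z in [('nearL',152,165,.028),('nearR',408,158,.028),('hL',200,58,.0355),('hR',353,54,.0355),('b1',222.5,114,.036),('b3',333.5,111,.036)]:
    p=onz(s,u,v,z)[:2]-c; print(n,np.round([p@ex*1e3,p@ey*1e3],1))
np.save('jig.npy',np.r_[c,ex,ey])
E
```

```text
len 0.3385889447088217
jig [0.59815067 0.04132322] yaw -0.18128819863134457
nearL [-64.8  83.1]
nearR [ -56.8 -137.6]
hL [20.2 34.6]
hR [ 24. -83.]
b1 [-21.3  19. ]
b3 [-18.2 -70.3]
```

```bash
cat >> h.py <<'E'
def goj(x,y,z,dyaw=0):
    J=np.load('jig.npy'); p=J[:2]+x/1e3*J[2:4]+y/1e3*J[4:6]; go([*p,z],-.178+dyaw)
def wherej():
    J=np.load('jig.npy'); st=r.get_state(); d=st['tool_pos'][:2]-J[:2]; print('tcp jig mm',round(d@J[2:4]*1e3,1),round(d@J[4:]*1e3,1),round(st['tool_pos'][2]*1e3,1),'F',[round(float(v),1) for v in st['contact_force']@np.array([[J[2],J[4],0],[J[3],J[5],0],[0,0,1]])],'t',round(st['clock'],2),'q7',round(st['q'][6],2))
E
python3 -c "
from h import *
wherej();goj(-84,-25,.022)"
```

```text
tcp jig mm -87.5 -31.4 160.4 F [0.2, -0.3, -0.0] t 1.85 q7 -1.81
shift cm [ 0.37 -0.66 13.84] turn [0.1 0.1 0.3]
```

>>> {"method": "carry_out", "body": {
  "rows": [
    [[0.2,-0.7,5],[0,0,0.3],0],
    [[0.2,-0.7,9],[0,0,0.3],0],
    [[0.2,-0.7,12],[0,0,0.3],0],
    [[0.2,-0.7,13],[0,0,0.3],0],
    [[0.2,-0.7,13.8],[0,0,0.3],0],
    [[0.2,-0.7,13.8],[0,0,0.3],0],
    [[0.2,-0.7,13.8],[0,0,0.3],0]
  ]
}}

```text
clock: 2.55
tool_pos: [0.5113, 0.0338, 0.0237]
eef_rot: [0.996, -0.089, 0.001, -0.0]
contact_force: [0.5, -0.3, 0.0]
opening: 0.999
finger_force: 0.0
```

```bash
python3 -c "
from h import *
wherej();goj(-64,-25,.022)"
```

```text
tcp jig mm -84.1 -23.1 23.7 F [0.5, -0.2, 0.0] t 2.55 q7 -1.81
shift cm [2.01 0.2  0.18] turn [-0.  -0.1  0. ]
```

>>> {"method": "carry_out", "body": {
  "rows": [
    [[0.5,0,0.1],[0,0,0],0],
    [[0.8,0,0.1],[0,0,0],0],
    [[1.0,0,0.1],[0,0,0],0],
    [[1.2,0,0.1],[0,0,0],0],
    [[1.4,0,0.1],[0,0,0],0],
    [[1.6,0,0.1],[0,0,0],0],
    [[1.8,0,0.1],[0,0,0],0],
    [[2.0,0,0.1],[0,0,0],0],
    [[2.1,0,0.1],[0,0,0],0],
    [[2.1,0,0.1],[0,0,0],0]
  ]
}}

```text
clock: 3.55
tool_pos: [0.5313, 0.0305, 0.0215]
eef_rot: [0.996, -0.088, 0.0, 0.0]
contact_force: [-0.1, -0.5, 0.4]
opening: 1.001
finger_force: 0.0
```

```bash
python3 -c "
from h import *
wherej()"
```

```text
tcp jig mm -63.7 -22.7 21.5 F [0.0, -0.5, 0.4] t 3.55 q7 -1.8
```

>>> {"method": "carry_out", "body": {
  "rows": [
    [[0.1,0,0],[0,0,0],0],
    [[0.2,0,0],[0,0,0],0],
    [[0.3,0,0],[0,0,0],0],
    [[0.4,0,0],[0,0,0],0],
    [[0.5,0,0],[0,0,0],0],
    [[0.5,0,0],[0,0,0],0]
  ]
}}

```text
clock: 4.15
tool_pos: [0.5363, 0.0296, 0.0216]
eef_rot: [0.996, -0.088, 0.0, 0.0]
contact_force: [-0.1, 0.5, 0.1]
opening: 1.001
finger_force: 0.0
```

```bash
python3 -c "
from h import *
wherej()
snap('wrist','w2.png')"
```

```text
tcp jig mm -58.7 -22.7 21.6 F [-0.2, 0.4, 0.1] t 4.15 q7 -1.8
```

View pics/w2.png

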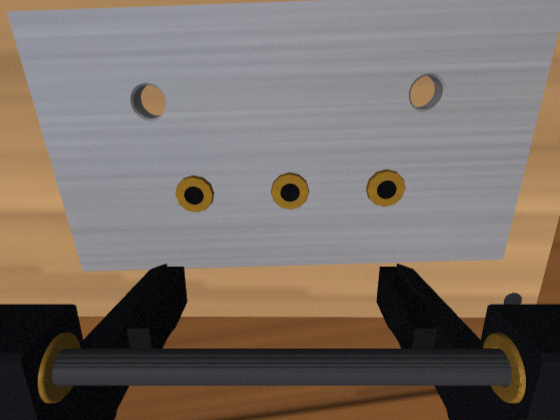

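The fingertips at (175,266) and (390,266) are just short of the plate's near edge, which runs from (85,270) to (505,260), so there is no contact yet.

>>> {"method": "carry_out", "body": {
  "rows": [
    [[0.1,0,0],[0,0,0],0],
    [[0.2,0,0],[0,0,0],0],
    [[0.3,0,0],[0,0,0],0],
    [[0.4,0,0],[0,0,0],0],
    [[0.5,0,0],[0,0,0],0],
    [[0.6,0,0],[0,0,0],0],
    [[0.7,0,0],[0,0,0],0],
    [[0.7,0,0],[0,0,0],0]
  ]
}}

```text
clock: 5.0
tool_pos: [0.5432, 0.0283, 0.0216]
eef_rot: [0.996, -0.088, 0.0, 0.0]
contact_force: [0.1, 0.4, 0.8]
opening: 1.003
finger_force: 0.0
```

```bash
python3 -c "
from h import *
wherej()"
```

```text
tcp jig mm -51.7 -22.7 21.6 F [0.0, 0.4, 0.8] t 5.0 q7 -1.8
```

```bash
python3 -c "
from h import *
snap('wrist','w3.png')"
```

```text
(no output)
```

View pics/w3.png

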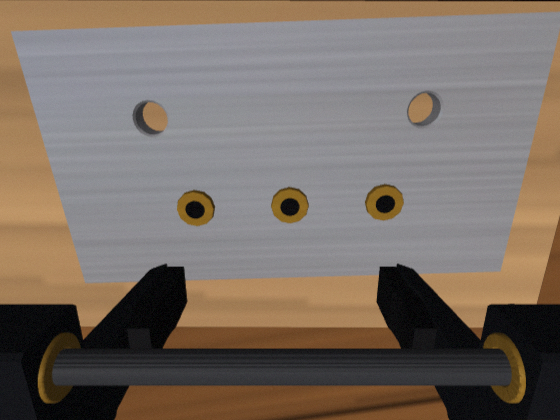

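```bash
python3 - <<'E'
from h import *
J=np.load('jig.npy')
wherej()
s=snap('wrist'); st=r.get_state(); t=st['tool_pos']; X=R.from_quat(st['eef_rot']).as_matrix()
print('pose',np.round(s['pose'],3).tolist())
for dx in(-.009,0,.009):
  for dy in(-.044,.044): print(dx,dy,np.round(proj(s,t+X@[dx,dy,0])),np.round(proj(s,t+X@[dx,dy,-.02])))
for n,u,v,z in [('nearL',84,282,.028),('nearR',500,271,.028),('hL',150,117,.0355),('hR',424,108,.0355),('b1',195.5,208,.036),('b3',384.5,202.5,.036),('farL',15,31,.0385),('tip',165,266,.0216),('tip',165,266,.03),('tip',165,266,.04)]:
    p=onz(s,u,v,z)[:2]-J[:2]; print(n,np.round([p@J[2:4]*1e3,p@J[4:]*1e3],1))
E
```

```text
tcp jig mm -51.8 -22.7 21.6 F [0.8, -0.2, -0.1] t 5.05 q7 -1.8
pose [[-0.177, 0.933, 0.312, 0.624], [-0.984, -0.168, -0.056, 0.015], [-0.0, -0.317, 0.948, 0.198], [0.0, 0.0, 0.0, 1.0]]
-0.009 -0.044 [203. 271.] [195. 289.]
-0.009 0.044 [365. 270.] [373. 289.]
0 -0.044 [202. 256.] [193. 273.]
0 0.044 [366. 255.] [375. 273.]
0.009 -0.044 [201. 240.] [192. 256.]
0.009 0.044 [367. 240.] [377. 256.]
nearL [-64.8  83.6]
nearR [ -57.6 -136.3]
hL [20.7 36.2]
hR [ 24.8 -82.9]
b1 [-20.8  19.3]
b3 [-17.8 -69.6]
farL [53.9 85.3]
tip [-58.5  41.8]
tip [-54.2  38.8]
tip [-49.2  35.3]
```

The plate has not moved, and the fingertips seem to sit higher than the TCP reading implies. I'll check from outside.

```bash
python3 - <<'E'
from h import *
print(r.grip_point_offset)
s=snap('scene'); t=r.get_state()['tool_pos']; u,v=proj(s,t); print(u,v)
im=np.ascontiguousarray(s['image'][:,:,::-1]); u0,v0=int(u)-70,int(v)-60
c=cv2.resize(im[v0:v0+100,u0:u0+140],None,fx=5,fy=5,interpolation=cv2.INTER_CUBIC)
cv2.circle(c,(int((u-u0)*5),int((v-v0)*5)),4,(0,0,255),-1); cv2.imwrite('pics/s2.png',c)
E
```

```text
0.0187
284.2392759817365 242.41919641588782
```

View pics/s2.png

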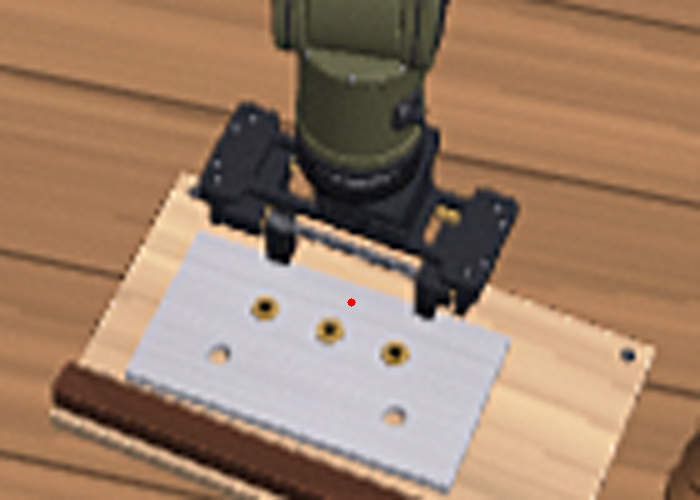

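Projected from both cameras, the finger ends lie about 28 mm short of the reported TCP, so they are above the plate (crop positions (280,260) and (425,315)). I'll back off and lower the hand in small guarded steps until it touches the deck.

>>> {"method": "carry_out", "body": {
  "rows": [
    [[-1.0,0,-0.3],[0,0,0],0],
    [[-2.2,0,-0.3],[0,0,0],0],
    [[-3.0,0,0],[0,0,0],0],
    [[-3.0,0,0.4],[0,0,0],0],
    [[-3.0,0,0.8],[0,0,0],0],
    [[-3.0,0,1.2],[0,0,0],0],
    [[-3.0,0,1.5],[0,0,0],0],
    [[-3.0,0,1.5],[0,0,0],0]
  ]
}}

```text
clock: 5.95
tool_pos: [0.5135, 0.0336, 0.006]
eef_rot: [0.996, -0.089, -0.0, 0.0]
contact_force: [0.9, 0.4, 0.2]
opening: 1.0
finger_force: 0.0
```

>>> {"method": "carry_out", "body": {
  "rows": [
    [[0,0,0.2],[0,0,0],0],
    [[0,0,0.4],[0,0,0],0],
    [[0,0,0.5],[0,0,0],0],
    [[0,0,0.5],[0,0,0],0]
  ]
}}

```text
clock: 6.35
tool_pos: [0.5134, 0.0337, 0.0015]
eef_rot: [0.996, -0.088, -0.0, 0.0]
contact_force: [0.1, 0.2, 0.1]
opening: 1.0
finger_force: 0.0
```

>>> {"method": "carry_out", "body": {
  "rows": [
    [[0,0,0.1],[0,0,0],0],
    [[0,0,0.2],[0,0,0],0],
    [[0,0,0.3],[0,0,0],0],
    [[0,0,0.4],[0,0,0],0],
    [[0,0,0.4],[0,0,0],0]
  ]
}}

```text
clock: 6.85
tool_pos: [0.5134, 0.0337, -0.0026]
eef_rot: [0.996, -0.088, -0.0, 0.0]
contact_force: [-0.7, 1.1, 0.9]
opening: 1.002
finger_force: 0.0
```

>>> {"method": "carry_out", "body": {
  "rows": [
    [[0,0,0.1],[0,0,0],0],
    [[0,0,0.2],[0,0,0],0],
    [[0,0,0.2],[0,0,0],0]
  ]
}}

```text
clock: 7.15
tool_pos: [0.5134, 0.0337, -0.0045]
eef_rot: [0.996, -0.088, -0.0, 0.0]
contact_force: [0.0, 0.8, 1.0]
opening: 1.005
finger_force: 0.0
```

```bash
python3 -c "
from h import *
wherej()
snap('wrist','w4.png')"
```

```text
tcp jig mm -82.0 -22.8 -4.5 F [-0.1, 0.7, 1.0] t 7.15 q7 -1.81
```

View pics/w4.png

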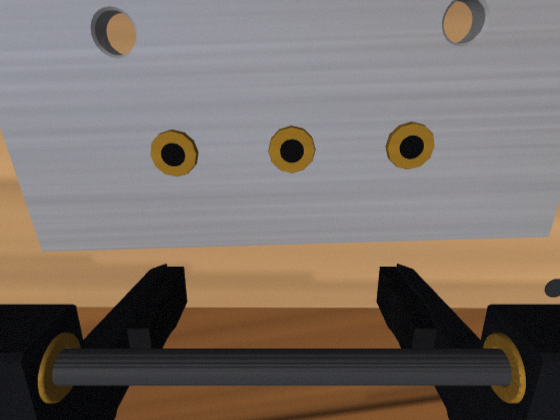

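The fingertips at (175,266) and (388,266) are now just over the deck in front of the plate edge (v≈245). I'll lower 2 mm more and push.

>>> {"method": "carry_out", "body": {
  "rows": [
    [[0,0,0.2],[0,0,0],0],
    [[0.3,0,0.2],[0,0,0],0],
    [[0.6,0,0.2],[0,0,0],0],
    [[0.8,0,0.2],[0,0,0],0],
    [[1.0,0,0.2],[0,0,0],0],
    [[1.2,0,0.2],[0,0,0],0],
    [[1.4,0,0.2],[0,0,0],0],
    [[1.6,0,0.2],[0,0,0],0],
    [[1.8,0,0.2],[0,0,0],0],
    [[1.8,0,0.2],[0,0,0],0]
  ]
}}

```text
clock: 8.2
tool_pos: [0.5282, 0.0314, -0.0067]
eef_rot: [0.996, -0.088, -0.003, -0.0]
contact_force: [-5.0, 1.3, 3.4]
opening: 0.998
finger_force: 2.9
```

```bash
python3 -c "
from h import *
wherej()"
```

```text
tcp jig mm -67.1 -22.3 -6.7 F [-5.2, 0.3, 3.4] t 8.2 q7 -1.8
```

>>> {"method": "carry_out", "body": {
  "rows": [
    [[0.2,0,0],[0,0,0],0],
    [[0.4,0,0],[0,0,0],0],
    [[0.6,0,0],[0,0,0],0],
    [[0.8,0,0],[0,0,0],0],
    [[1.0,0,0],[0,0,0],0],
    [[1.0,0,0],[0,0,0],0]
  ]
}}

```text
clock: 8.8
tool_pos: [0.5341, 0.0299, -0.0068]
eef_rot: [0.996, -0.088, -0.006, 0.0]
contact_force: [-11.2, 2.6, 8.3]
opening: 0.998
finger_force: 5.6
```

```bash
python3 - <<'E'
from h import *
J=np.load('jig.npy')
wherej()
s=snap('wrist'); im=s['image']
hsv=cv2.cvtColor(im,cv2.COLOR_RGB2HSV)
m=cv2.inRange(hsv,(15,150,90),(30,255,255))
n,l,st,c=cv2.connectedComponentsWithStats(m)
for i in range(1,n):
    if st[i,4]>300:
        p=onz(s,*c[i],.036)[:2]-J[:2]; print(st[i],c[i].round(1),np.round([p@J[2:4]*1e3,p@J[4:]*1e3],1))
E
```

```text
tcp jig mm -60.9 -22.8 -6.8 F [-11.5, 0.5, 8.3] t 8.8 q7 -1.8
[ 154  159   45   43 1073] [176.2 180. ] [-9.  18.4]
[ 272  159   46   43 1098] [294.1 179.6] [ -8.7 -26.1]
[ 389  159   47   43 1136] [411.9 179.5] [ -8.5 -70.5]
[506 345  20  58 431] [518.5 377.5] [-102.4 -131.5]
```

The plate is now flush with the fence: the bushes sit at jig x≈-8.7 and the angle is about 0. It is still 26 mm short in y. Next I'll retract and move to the right end.

>>> {"method": "carry_out", "body": {
  "rows": [
    [[-0.5,0,0],[0,0,0],0.2],
    [[-1.5,0,-1],[0,0,0],0.43],
    [[-1.5,0,-5],[0,0,0],0.43],
    [[-1.5,0,-9],[0,0,0],0.43],
    [[-1.5,0,-9],[0,0,0],0.43],
    [[-1.5,0,-9],[0,0,0],0.43]
  ]
}}

```text
clock: 9.45
tool_pos: [0.5276, 0.0313, 0.0851]
eef_rot: [0.996, -0.089, 0.002, -0.0]
contact_force: [0.1, -0.1, 0.6]
opening: 0.57
finger_force: 0.0
```

```bash
python3 -c "
from h import *
wherej();goj(3,-156,.085,np.pi/2)"
```

```text
tcp jig mm -67.6 -22.5 85.1 F [0.1, -0.0, 0.6] t 9.45 q7 -1.81
shift cm [ 7.   13.37  0.02] turn [  0.1  -0.2 -90. ]
```

>>> {"method": "carry_out", "body": {
  "rows": [
    [[7,13.4,0],[0,0,-90],0.43],
    [[7,13.4,0],[0,0,-90],0.43],
    [[7,13.4,0],[0,0,-90],0.43],
    [[7,13.4,0],[0,0,-90],0.43],
    [[7,13.4,0],[0,0,-90],0.43],
    [[7,13.4,0],[0,0,-90],0.43],
    [[7,13.4,0],[0,0,-90],0.43],
    [[7,13.4,0],[0,0,-90],0.43],
    [[7,13.4,0],[0,0,-90],0.43],
    [[7,13.4,0],[0,0,-90],0.43],
    [[7,13.4,0],[0,0,-90],0.43],
    [[7,13.4,0],[0,0,-90],0.43]
  ]
}}

```text
clock: 10.65
tool_pos: [0.5707, -0.1128, 0.0823]
eef_rot: [0.767, 0.642, -0.0, -0.001]
contact_force: [-0.6, 0.1, -0.7]
opening: 0.57
finger_force: 0.0
```

```bash
cat >> h.py <<'E'
def bush(s=None,z=.036):
    J=np.load('jig.npy'); s=s or snap('wrist')
    m=cv2.inRange(cv2.cvtColor(s['image'],cv2.COLOR_RGB2HSV),(15,150,90),(30,255,255))
    n,l,st,c=cv2.connectedComponentsWithStats(m)
    for i in range(1,n):
        if st[i,4]>250:
            p=onz(s,*c[i],z)[:2]-J[:2]; print(c[i].round(1),'bush jig',np.round([p@J[2:4]*1e3,p@J[4:]*1e3],1))
E
python3 -c "
from h import *
wherej();goj(3,-157,.04,np.pi/2);bush(snap('wrist','w5.png'))"
```

```text
tcp jig mm 0.8 -156.5 82.3 F [-0.6, -0.1, -0.7] t 10.65 q7 -0.55
shift cm [-0.05  0.23  4.23] turn [-0.1 -0.1  0. ]
[265.   11.3] bush jig [ -9.1 -29.7]
[266.1  91.1] bush jig [ -9.  -71.1]
[133.8 369.3] bush jig [-112.1 -272.3]
[429.7 370. ] bush jig [ 113.5 -272. ]
```

View pics/w5.png

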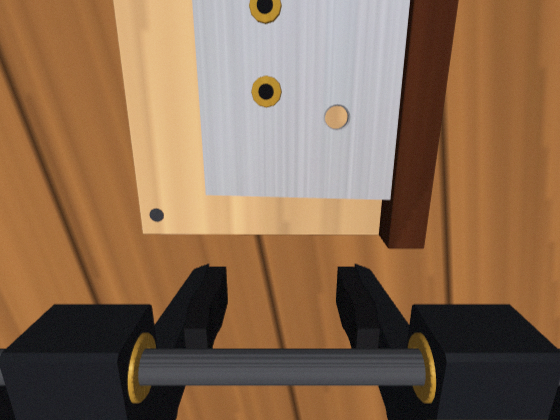

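The plate lies along the fence face, its right end at v≈197. The fingertips at (215,266) and (348,266) are in line with that end. I'll descend.

>>> {"method": "carry_out", "body": {
  "rows": [
    [[0,0.2,4],[0,0,0],0.43],
    [[0,0.2,7],[0,0,0],0.43],
    [[0,0.2,8],[0,0,0],0.43],
    [[0,0.2,8.5],[0,0,0],0.43],
    [[0,0.2,8.8],[0,0,0],0.43],
    [[0,0.2,8.8],[0,0,0],0.43],
    [[0,0.2,8.8],[0,0,0],0.43]
  ]
}}

```text
clock: 11.4
tool_pos: [0.5744, -0.1133, -0.0034]
eef_rot: [0.767, 0.642, 0.001, 0.001]
contact_force: [-0.7, -0.2, 0.5]
opening: 0.57
finger_force: 0.0
```

```bash
python3 -c "
from h import *
wherej()"
```

```text
tcp jig mm 4.5 -156.4 -3.4 F [-0.7, -0.3, 0.5] t 11.4 q7 -0.62
```

>>> {"method": "carry_out", "body": {
  "rows": [
    [[0.2,0,0.3],[0,0,0],0.43],
    [[0.5,0,0.3],[0,0,0],0.43],
    [[0.8,0,0.3],[0,0,0],0.43],
    [[1.1,0,0.3],[0,0,0],0.43],
    [[1.4,0,0.3],[0,0,0],0.43],
    [[1.7,0.1,0.3],[0,0,0],0.43],
    [[2.0,0.1,0.3],[0,0,0],0.43],
    [[2.3,0.1,0.3],[0,0,0],0.43],
    [[2.6,0.2,0.3],[0,0,0],0.43],
    [[2.8,0.2,0.3],[0,0,0],0.43],
    [[2.8,0.2,0.3],[0,0,0],0.43]
  ]
}}

```text
clock: 12.5
tool_pos: [0.5779, -0.0891, -0.0075]
eef_rot: [0.767, 0.641, -0.003, 0.0]
contact_force: [-3.7, -5.9, 5.2]
opening: 0.569
finger_force: 3.3
```

```bash
python3 -c "
from h import *
wherej();bush()"
```

```text
tcp jig mm 3.6 -131.9 -7.5 F [-2.6, -6.5, 5.2] t 12.5 q7 -0.66
[247.7 114.4] bush jig [ -8.8 -54.7]
[132.3 371.8] bush jig [ -65.  -168.6]
[430.8 371.9] bush jig [  71.4 -168. ]
```

>>> {"method": "carry_out", "body": {
  "rows": [
    [[0.1,0,0],[0,0,0],0.43],
    [[0.2,0,0],[0,0,0],0.43],
    [[0.3,0,0],[0,0,0],0.43],
    [[0.4,0,0],[0,0,0],0.43],
    [[0.5,0,0],[0,0,0],0.43],
    [[0.6,0,0],[0,0,0],0.43],
    [[0.7,0,0],[0,0,0],0.43],
    [[0.7,0,0],[0,0,0],0.43]
  ]
}}

```text
clock: 13.35
tool_pos: [0.5812, -0.079, -0.0075]
eef_rot: [0.767, 0.642, -0.0, -0.0]
contact_force: [-0.8, -2.7, -0.1]
opening: 0.572
finger_force: 1.3
```

```bash
python3 -c "
from h import *
wherej();bush()"
```

```text
tcp jig mm 5.0 -121.4 -7.5 F [-0.3, -2.8, -0.1] t 13.35 q7 -0.67
[246.3 113.7] bush jig [ -8.3 -44.2]
[132.6 371. ] bush jig [ -63.2 -157.5]
[430.5 371.3] bush jig [  72.6 -157.1]
```

```bash
python3 -c "
from h import *
s=snap('wrist','w6.png');bush(s,.031)"
```

```text
[246.2 113.7] bush jig [ -8.8 -44.4]
[132.5 371.4] bush jig [ -65.8 -162.3]
[430.5 371.4] bush jig [  75.2 -161.7]
```

View pics/w6.png

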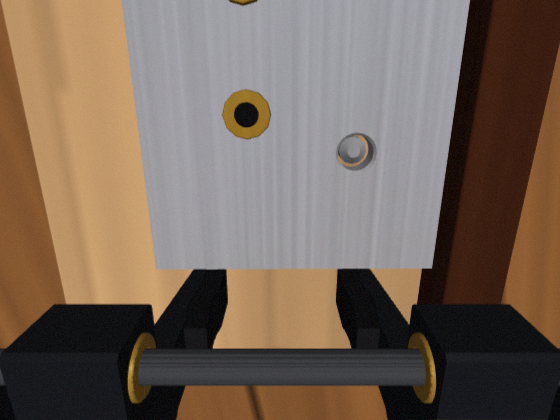

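The right pin now shows inside its hole at (356,151), and the plate's right edge is level at v=268. I'll retract and check both holes.

>>> {"method": "carry_out", "body": {
  "rows": [
    [[-0.5,0,0],[0,0,0],0.43],
    [[-1.8,0,0],[0,0,0],0.43],
    [[-2.5,0,-3],[0,0,0],0.43],
    [[-2.5,0,-8],[0,0,0],0.43],
    [[-2.5,0,-13],[0,0,0],0.43],
    [[-2.5,0,-18],[0,0,0],0.43],
    [[-2.5,0,-20],[0,0,0],0.43],
    [[-2.5,0,-20],[0,0,0],0.43],
    [[-2.5,0,-20],[0,0,0],0.43]
  ]
}}

```text
clock: 14.35
tool_pos: [0.577, -0.1045, 0.1924]
eef_rot: [0.767, 0.642, 0.0, 0.0]
contact_force: [-0.3, 0.9, -0.6]
opening: 0.571
finger_force: 0.0
```

```bash
python3 -c "
from h import *
wherej();s=snap('wrist');bush(s,.032)
cv2.imwrite('pics/w7.png',cv2.resize(np.ascontiguousarray(s['image'][:290,100:450,::-1]),None,fx=2,fy=2,interpolation=cv2.INTER_CUBIC))"
```

```text
tcp jig mm 5.5 -147.3 192.4 F [-0.5, 0.8, -0.6] t 14.35 q7 -0.47
[10.3 15.3] bush jig [-220.9   -2. ]
[413.5  57.2] bush jig [118.7 -33.4]
[482.2  84.7] bush jig [181.8 -55.6]
[264.4  13.4] bush jig [-9.3 -0.1]
[33.4 77.8] bush jig [-212.2  -50.7]
[516.7 128.1] bush jig [220.1 -92.8]
[ 72.5 131.8] bush jig [-186.4  -97. ]
[ 75.2 211.4] bush jig [-197.8 -173.8]
[444.6 181.4] bush jig [ 161.5 -142.8]
[ 13.1 207.2] bush jig [-257.9 -169.5]
[545.2 215.7] bush jig [ 266.1 -177.3]
[511.9 219. ] bush jig [ 233.9 -180.9]
[108.2 240.1] bush jig [-170.  -204.2]
[136.8 368.5] bush jig [-161.1 -364.2]
[429.2 369.7] bush jig [ 176.2 -365.4]
```

View pics/w7.png

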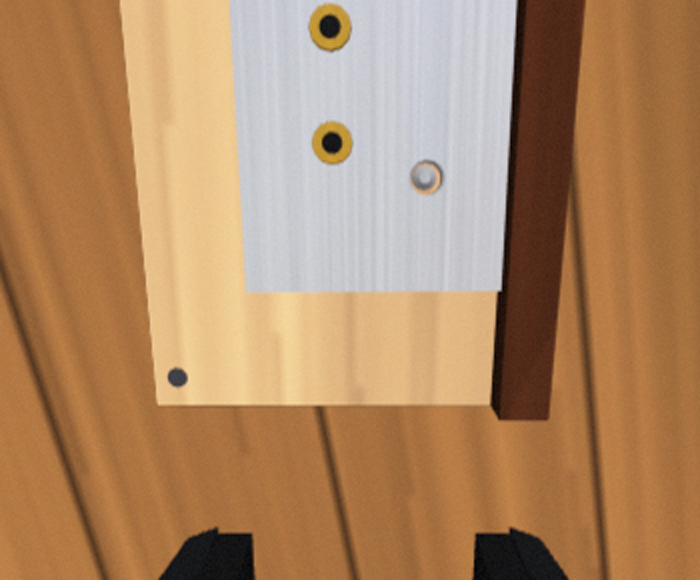

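The middle bush reads (-9.3, -0.1) against a seated target of (-9, 0). I'll shift sideways to triangulate all the bushes and see the left hole.

>>> {"method": "carry_out", "body": {
  "rows": [
    [[5,0,0],[0,0,0],0.43],
    [[10,0,0],[0,0,0],0.43],
    [[10,0,0],[0,0,0],0.43],
    [[10,0,0],[0,0,0],0.43],
    [[10,0,0],[0,0,0],0.43]
  ]
}}

```text
clock: 14.9
tool_pos: [0.5939, -0.007, 0.1911]
eef_rot: [0.767, 0.641, -0.002, -0.0]
contact_force: [-0.3, -1.1, 0.2]
opening: 0.568
finger_force: 0.0
```

```bash
cat > f.py <<'E'
from h import *
import sys,pickle
J=np.load('jig.npy'); s=snap('wrist',sys.argv[1]+'.png'); pickle.dump(s,open(sys.argv[1]+'.pkl','wb'))
wherej()
hsv=cv2.cvtColor(s['image'],cv2.COLOR_RGB2HSV)
m=cv2.inRange(hsv,(95,10,120),(130,80,255)); m=cv2.morphologyEx(m,cv2.MORPH_OPEN,np.ones((3,3)))
cs,h=cv2.findContours(m,cv2.RETR_CCOMP,cv2.CHAIN_APPROX_NONE)
i=max(range(len(cs)),key=lambda k:cv2.contourArea(cs[k]))
def j(u,v,z): p=onz(s,u,v,z)[:2]-J[:2]; return np.round([p@J[2:4]*1e3,p@J[4:]*1e3],1)
print('corners',[(p[0].tolist(),j(*p[0],.028).tolist()) for p in cv2.approxPolyDP(cs[i],6,True)])
for k,c in enumerate(cs):
    if h[0][k][3]==i and cv2.contourArea(c)>40:
        (u,v),rad=cv2.minEnclosingCircle(c); print('inner',round(u,1),round(v,1),round(rad,1),j(u,v,.028),s['image'][int(v),int(u)])
E
python3 f.py a
```

```text
tcp jig mm 4.8 -48.7 191.3 F [1.3, -0.6, -0.4] t 14.95 q7 -0.62
corners [([215, 0], [-51.6, 108.8]), ([222, 99], [-49.8, 30.6]), ([234, 99], [-39.0, 30.6]), ([222, 103], [-50.0, 27.1]), ([224, 122], [-49.0, 10.5]), ([243, 110], [-31.2, 21.1]), ([250, 116], [-25.0, 15.9]), ([235, 125], [-39.0, 7.8]), ([243, 130], [-31.8, 3.4]), ([256, 108], [-19.4, 22.9]), ([280, 117], [2.3, 15.0]), ([292, 112], [13.2, 19.4]), ([292, 126], [13.3, 7.0]), ([304, 126], [24.4, 7.1]), ([296, 121], [17.0, 11.5]), ([308, 99], [27.4, 30.7]), ([303, 94], [22.9, 35.0]), ([320, 98], [38.2, 31.6]), ([320, 88], [37.9, 40.0]), ([326, 108], [43.9, 23.0]), ([333, 101], [50.0, 29.0]), ([347, 115], [63.3, 16.9]), ([358, 0], [66.9, 108.9])]
inner 267.0 81.9 15.1 [-9.2 45. ] [24 25 26]
inner 312.9 62.8 11.1 [31.  60.8] [158 159 167]
```

>>> {"method": "carry_out", "body": {
  "rows": [
    [[5,0,0],[0,0,0],0.43],
    [[5,0,0],[0,0,0],0.43],
    [[5,0,0],[0,0,0],0.43],
    [[5,0,0],[0,0,0],0.43]
  ]
}}

```text
clock: 15.35
tool_pos: [0.6034, 0.0416, 0.1921]
eef_rot: [0.768, 0.641, -0.001, 0.0]
contact_force: [1.2, -1.3, 0.0]
opening: 0.571
finger_force: 0.0
```

```bash
sed -i 's/(95,10,120),(130,80,255)/(0,0,110),(179,45,255)/' f.py; python3 f.py b; python3 - <<'E'
from h import *
import pickle
J=np.load('jig.npy'); S=[pickle.load(open(k+'.pkl','rb')) for k in 'ab']
def cen(s,x,y,mask):
    p=J[:2]+x/1e3*J[2:4]+y/1e3*J[4:]; u,v=proj(s,[*p,.03]); a,b=int(v)-20,int(u)-20
    if a<0 or b<0: return None
    w=s['image'][a:a+41,b:b+41]; m=mask(w)
    n,l,st,c=cv2.connectedComponentsWithStats(m); k=1+np.argmax(st[1:,4]); return c[k]+[b,a]
gold=lambda w:cv2.inRange(cv2.cvtColor(w,cv2.COLOR_RGB2HSV),(15,140,70),(30,255,255))
for n,x,y in [('b1',-9,45),('b2',-9,0),('b3',-9,-45)]:
    c=[cen(s,x,y,gold) for s in S]
    if any(q is None for q in c): print(n,c); continue
    A=[];B=[]
    (o1,d1),(o2,d2)=[ray(s,*q) for s,q in zip(S,c)]
    t=np.linalg.lstsq(np.c_[d1,-d2],o2-o1,rcond=None)[0]; p=(o1+d1*t[0]+o2+d2*t[1])/2; q=p[:2]-J[:2]
    print(n,np.round([q@J[2:4]*1e3,q@J[4:]*1e3,p[2]*1e3],1))
E
```

```text
tcp jig mm 5.2 1.1 192.2 F [0.6, -0.0, -0.6] t 15.4 q7 -0.69
corners [([217, 64], [-51.9, 109.4]), ([231, 285], [-49.3, -109.2]), ([336, 284], [62.9, -107.9]), ([353, 63], [67.1, 110.3])]
inner 268.2 229.5 9.8 [ -8.8 -45.6] [19 20 25]
inner 267.0 185.8 10.2 [-9.4 -0.2] [19 20 21]
inner 266.0 138.5 10.7 [-9.8 45.2] [18 14 18]
inner 311.0 121.0 8.2 [31.7 61. ] [170 172 176]
b1 [-9.6 45.4 29.2]
b2 [-9.3  0.4 28.6]
b3 [ -8.9 -44.7  28.9]
```

The left pin is visible in its hole, all three bushes are at the same height, and the plate outline fits one lying flat at its place. The hand is clear, 19 cm up, so I'm handing in.

```bash
python3 -c "
from plant import r
print(r.finish_job())"
```

```text
the job is handed in; nothing more can be done
None
```

The template was pushed along the fence until both holes dropped over the pins; the last camera measurements show it flat and in place on the deck, with the hand clear, and the job was handed in at about 15 s.

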